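# Assemble a lens stack in a slotted barrel and screw down its retaining ring

### The job

Build up the lens barrel: put the domed lens cell in first, the 60 mm spacer tube on it, then the filter with the square window, all the right way up. Then set the eared retaining ring on top with its lugs in the barrel's two slots and screw it clockwise (seen from above) to its stop, so that it clamps the stack against the spring seat and stays when let go. Leave everything else on the bench where it stands.

Things in the scene. Friction and masses are not known exactly. Their poses are not given: they have to be found in the camera images.
- barrel: Aluminium barrel, fixed upright on a dark flange (124 mm across, 8 mm high). Origin on the axis at the table top, z up. Bore 67 mm, outside 90 mm, top 114 mm up, where the mouth flares from 67 to 78 mm over the last 8 mm. Two opposite slots, centred on its +x and -x, run the full height above the flange, 31 mm wide at the bore, 45 mm outside, so that fingers holding a part can ride down in them.
- thread (a point): Point on the barrel's axis at its top (114 mm up). From each slot a coarse thread lip (bore 67 mm) slopes down clockwise seen from above, its underside from 102 to 96 mm above the table, over a recess of 81 mm diameter whose floor slopes inward from 90 to 80 mm up; it ends at a stop. Lugs in the slots turn clockwise under the lips: they start to press after about 36 degrees, and stop after 72 to 75.
- seat (a joint): Spring seat, a steel disc of 56 mm diameter inside the barrel on which the stack stands: how far it is pressed down, m. 0 = fully up, its top 24 mm above the table; stop at 0.008. It starts to give at 5 N (more than all the parts weigh) and stiffens by 1 N per mm; a ring screwed to its stop presses it down by about 0.004.
- lens: Lens cell: dark metal disc 24 mm high with a twelve-sided rim, 60 mm across flats (62 mm over corners), one flat facing its +x, with a domed clear lens filling the top. About 120 g, smooth. Origin at the centre of its underside, z up.
- spacer: Spacer: plain dark metal twelve-sided tube, 60 mm across flats outside (62 mm over corners), 48 mm inside, one flat facing its +x, 26 mm high, open through. About 60 g, smooth. Origin at the centre of its underside, z up.
- filter: Filter holder: dark metal disc 20 mm high with a twelve-sided rim, 60 mm across flats (62 mm over corners), one flat facing its +x, with a flat square glass window sunk in its top. About 80 g, smooth. Origin at the centre of its underside, z up.
- ring: Retaining ring: dark metal, 58 mm outside, 42 mm bore, 8 mm high, about 70 g, with two upright ears and two thread lugs; the same after a half turn. Origin at the centre of its underside, z up. Resting on the full stack it is 94 mm above the table with its lugs in the slots just below the lips' start; screwed home it is about 90 mm up, turned about 72 degrees clockwise.
- ears (a point): Point on the ring's axis, 40 mm above its underside, midway between its two flat ears at its +x and -x sides: each 20 mm wide along y, 5 mm thick, outer faces 50 mm apart, 6 to 50 mm above the underside. Straight under each ear a lug 13 mm wide, 2 to 6 mm above the underside, reaches out to 38.5 mm from the axis.
- big_tube: Bystander: a wider dark tube, 74 mm in diameter, 45 mm high; does not belong in the barrel. Origin at the centre of its underside.
- bottle: Bystander: white bottle 58 mm in diameter, 165 mm high. Origin at the centre of its underside.
- jar: Bystander: amber jar 64 mm in diameter, 75 mm high. Origin at the centre of its underside.
- lens_case: Bystander: black case 62 by 58 by 30 mm. Origin at the centre of its underside.
- screwdriver: Bystander: screwdriver 190 mm long lying along its x axis.
- ruler: Bystander: steel rule 180 by 30 by 5 mm lying along its x axis.

How it is judged:
By the outcome, as a careful person would: the job done as asked, in the order asked, and still so for the second after the job is handed in, with the robot touching nothing.
It also fails if it takes over 72 s, if anything falls off the work surface, if the arm or the gripper's body presses on something with over 40 N, if the wrist force passes 120 N, or if a joint passes its speed limit or range.

### The arm

A 7-joint arm with a two-finger parallel gripper is mounted at the origin on the work surface. World frame = base frame: x ahead of the robot, y to its left, z up, the work surface at z = 0. Lengths are in m, angles in degrees, forces in N, time in s.
With the tool pointing down it reaches from about 0.4 to 0.875 m from the base axis. Payload 19.3 kg.
Tool frame: the origin (TCP) lies on the centre line of the jaws, within the pads' length; the fingertips stand 25 mm ahead of it and the grasp point (between the pads) lies 6 mm ahead of it (env.nose_length is the distance from the TCP to the fingertips, in m); x points along the fingers, z is the direction in which the jaws open and shut, and the axes are right-handed (so a half turn about x gives the same grasp; the last joint's range is limited). The gripper opens to 85 mm and grips with 20 to 120 N. Pads are 22 mm wide; open, the fingers measure 114 mm over their backs; the gripper's body (76 mm by 85 mm) begins 54 mm behind the grasp point. The pads swing forward as they close: fully open they stand 13 mm farther back than shut.
Start: joints at [-71.287, 29.874, -2.08, 91.645, 1.215, 58.505, -6.463], TCP at [0.242, 0.576, 0.256] pointing down, gripper open.
Joint ranges: [-166.77, 166.77], [-17.47, 122.26], [-85.68, 81.53], [9.62, 139.38], [-72.42, 252.41], [9.2, 110.78], [-144.41, 144.41]. Speed limits (degrees/s): [108.29, 108.29, 136.94, 136.94, 172.46, 172.46, 172.46].

### API

Orientations are given as [roll, pitch, yaw] about the fixed x, y, z axes, in that order (R = Rz(yaw) Ry(pitch) Rx(roll)).
In Python, from rig import env gives the robot as it stands. Calls block until the motion is done:
- env.goto(position, orientation): joint-space move of the TCP to a pose.
- env.line_to(position, rotation=None, velocity=0.15): straight line of the TCP; rotation=None keeps the orientation; velocity is the mean speed in m/s.
- env.set_joints(angles): joint-space move.
- env.open_gripper() and env.gripper_close(): open the fingers fully, or close them until they stop; the grip force is fixed at half the most.
- env.wait(seconds).
- env.solve_ik(position, orientation): joint angles nearest the present ones, or None.
- env.get_obs(): the state.
- env.grab_frame(name): name is "scene" or "side" or "wrist"; returns the picture (420x560x3 uint8, red, green, blue); there is no depth.
- env.camera_model(name): a dict with "intrinsics" (3x3 intrinsics, pixels), "camera_from_world" (4x4, takes a point from world to camera coordinates). Camera axes: x right, y up, looking along -z (the intrinsics and any distortion apply to the point x, -y, -z); pixel columns grow to the right and rows downward; lengths in m; the calibration is good to about 2 mm. A picture is of the moment at which its call begins: read the wrist's pose just before it. camera_model takes no time and is no camera call; for the wrist camera it gives the pose at the moment of the call.
A pose or a line that the arm cannot do raises env.PlanningError and nothing moves.
- env.job_done(): hands the job in, once; it reports no verdict.
The state is a dict: "time_s": time; "joints": joint angles; "joint_vel": joint speeds; "joint_torque": joint torques, N m; "eef_pos": TCP position; "tcp_rot": TCP orientation; "force": force on the tool from outside, world axes, zero at the start; "torque": the same for the moment, N m; "grip_width": opening from 0.0 (shut) to 1.0 (fully open).
Only numpy, scipy, OpenCV 4.12 (cv2) and the standard library are available. Lean on these libraries where they do the work, as an engineer would, in place of code of your own. Each camera call takes 0.05 s, during which the arm holds its last target.

## Working session

There is one attempt and no reset: what is moved stays moved. The work goes in short steps, each a Python script; the robot and the scene stay as the last script left them, time stands still between calls to the robot, and variables do not carry over. Pictures are saved under pics/ and viewed, and the job is handed in when it is done.

```bash
ls -la; mkdir -p pics
python3 - <<'E'
from rig import env
import cv2
for n in ("scene","side","wrist"):
    m=env.camera_model(n); print(n,m)
    cv2.imwrite(f"pics/{n}0.png",cv2.cvtColor(env.grab_frame(n),cv2.COLOR_RGB2BGR))
print(env.get_obs(), env.nose_length)
E
```

```text
total 12
drwxr-xr-x  3 agent agent 4096 Dec  7 13:27 .
drwxr-xr-x 23 root  root  4096 Dec  7 13:27 ..
drwxr-xr-x  2 agent agent 4096 Dec  7 13:27 pics
scene {'intrinsics': array([[416.92438818,   0.        , 276.45100072],
       [  0.        , 416.92438818, 214.57373063],
       [  0.        ,   0.        ,   1.        ]]), 'camera_from_world': array([[-0.39660109,  0.9179857 , -0.00313535,  0.23868417],
       [-0.6746282 , -0.28914268,  0.67917104,  0.32223855],
       [ 0.62256274,  0.27147517,  0.73397334, -1.43513947],
       [ 0.        ,  0.        ,  0.        ,  1.        ]])}
side {'intrinsics': array([[409.73587817,   0.        , 276.25644361],
       [  0.        , 409.73587817, 204.39967313],
       [  0.        ,   0.        ,   1.        ]]), 'camera_from_world': array([[ 9.99930346e-01, -7.63074737e-04, -1.17779929e-02,
        -5.31702422e-01],
       [ 8.26715217e-03,  7.57494122e-01,  6.52789636e-01,
        -6.77093295e-02],
       [ 8.42363312e-03, -6.52841537e-01,  7.57447668e-01,
        -1.10162494e+00],
       [ 0.00000000e+00,  0.00000000e+00,  0.00000000e+
[... 557 characters left out ...]
00000e+00]])}
{'time_s': 0.15, 'joints': array([-71.28719911,  29.90050249,  -2.08161109,  91.66489558,
         1.21374103,  58.50601468,  -6.46618255]), 'joint_vel': array([-0.01145198, -0.17365473, -0.13507476, -0.20634238,  0.01760589,
        0.1003494 ,  0.01210106]), 'joint_torque': array([ 2.79050604e-03, -9.27391720e+01,  1.98093496e+00, -3.70051682e+01,
        1.79995346e-02,  6.29770104e-03, -4.73056048e-05]), 'eef_pos': array([0.24147463, 0.57621863, 0.25587535]), 'tcp_rot': array([-177.15277723,   89.9505974 , -109.89199998]), 'force': array([-0.7814038 ,  0.35255839,  0.46400871]), 'torque': array([-0.00533283,  0.04964562, -0.02850941]), 'grip_width': 1.000706329574405} 0.025
```

View pics/scene0.png

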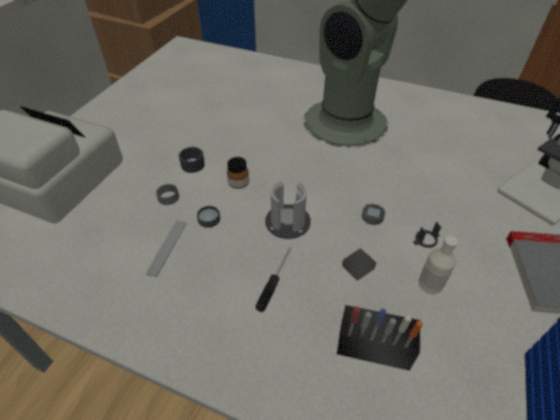

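View pics/side0.png

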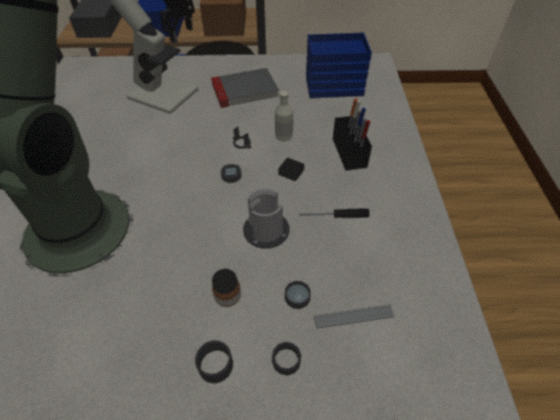

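View pics/wrist0.png

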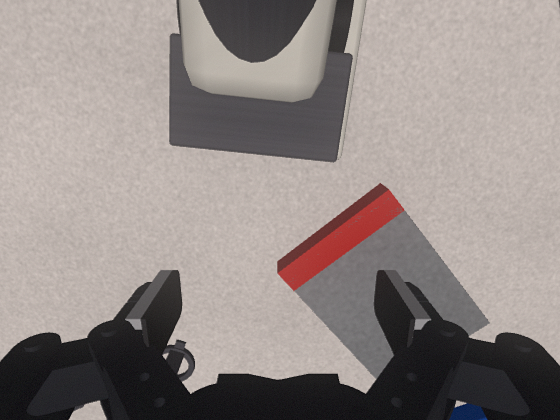

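```bash
cat > h.py <<'E'
import numpy as np, cv2
def proj(m,P):
    P=np.atleast_2d(P); C=m["camera_from_world"]; p=P@C[:3,:3].T+C[:3,3]
    q=np.c_[p[:,0],-p[:,1],-p[:,2]]@m["intrinsics"].T
    return q[:,:2]/q[:,2:]
def back(m,uv,z):
    """pixel -> world at height z"""
    C=m["camera_from_world"];R=C[:3,:3];o=-R.T@C[:3,3]
    d=np.linalg.inv(m["intrinsics"])@[uv[0],uv[1],1]; d=R.T@[d[0],-d[1],-d[2]]
    return o+d*(z-o[2])/d[2]
E
python3 - <<'E'
from rig import env
from h import *
S=env.camera_model("scene");D=env.camera_model("side")
pts={"lens":((208,214),(297,292),.024),"spacer":((167,191),(286.5,355),.026),"filter":((374,212),(231,171),.02),"ring":((428,239),(241,143),.008),"flange":((288,222),(266,231),.008),"barreltop":((288.5,188),(264,198),.114),"bigtube":((192,154),(213,354),.045),"jar":((237,163),(224,277),.075)}
for k,(a,b,z) in pts.items(): print(k,back(S,a,z).round(3),back(D,b,z).round(3))
a=cv2.imread("pics/scene0.png");b=cv2.imread("pics/side0.png")
cv2.imwrite("pics/c1.png",cv2.resize(a[130:300,140:470],None,fx=2.4,fy=2.4,interpolation=cv2.INTER_CUBIC))
cv2.imwrite("pics/c2.png",cv2.resize(b[90:390,180:400],None,fx=2,fy=2,interpolation=cv2.INTER_CUBIC))
E
```

```text
lens [ 0.587 -0.204  0.024] [ 0.58  -0.204  0.024]
spacer [ 0.557 -0.352  0.026] [ 0.553 -0.351  0.026]
filter [0.403 0.198 0.02 ] [0.398 0.198 0.02 ]
ring [0.429 0.348 0.008] [0.419 0.338 0.008]
flange [ 0.516 -0.003  0.008] [ 0.505 -0.016  0.008]
barreltop [ 0.499 -0.011  0.114] [0.503 0.007 0.114]
bigtube [ 0.408 -0.358  0.045] [ 0.403 -0.355  0.045]
jar [ 0.423 -0.198  0.075] [ 0.416 -0.194  0.075]
```

View pics/c1.png

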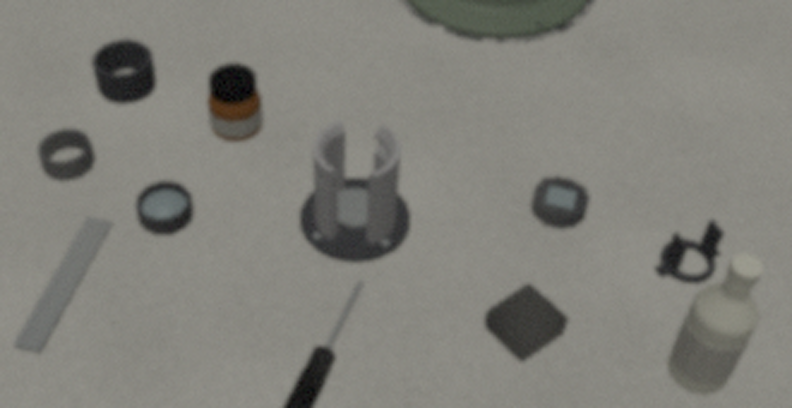

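View pics/c2.png

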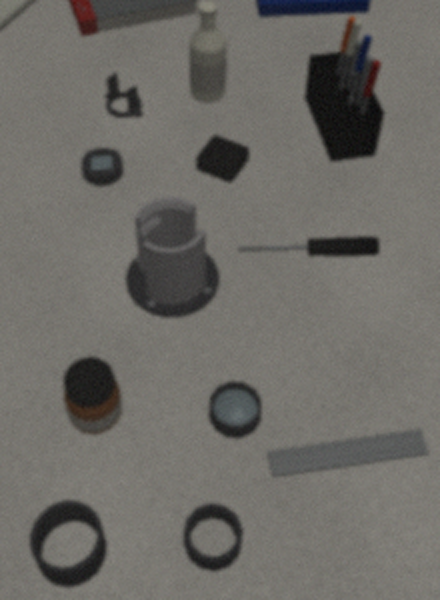

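Run:
```python
from rig import env
from h import *
from scipy.spatial.transform import Rotation as R
o=env.get_obs();m=env.camera_model("wrist");C=m["camera_from_world"]
Rt=R.from_euler("xyz",o["tcp_rot"],degrees=True).as_matrix()
cp=-C[:3,:3].T@C[:3,3]
print("cam pos in tool",Rt.T@(cp-o["eef_pos"]));print("view dir in tool",Rt.T@(-C[2,:3]),"right",Rt.T@C[0,:3])
print(Rt)
# tips: tool points ahead
for x in (0.012,.018,.025): print(x,proj(m,o["eef_pos"]+Rt@[x,0,.0425]),proj(m,o["eef_pos"]+Rt@[x,0,-.0425]))
def best(p,z,cands):
    for f in cands:
        q=env.solve_ik(p,[0,90,f]); print(p,f,None if q is None else np.round(q,0))
for p in ([.584,-.204,.2],[.555,-.352,.2],[.4,.198,.2],[.424,.343,.2],[.505,-.005,.25]):
    best(p,0,[0,60,120,180,-120,-60])
```

```text
cam pos in tool [-0.11746822  0.07667486 -0.00050903]
view dir in tool [ 9.54487081e-01 -2.98252260e-01  3.68499967e-05] right [-3.03904564e-04 -8.49022901e-04  9.99999593e-01]
[[-2.93374973e-04 -9.22273701e-01  3.86537364e-01]
 [-8.10793113e-04  3.86537473e-01  9.22273346e-01]
 [-9.99999628e-01 -4.28299148e-05 -8.61173586e-04]]
0.012 [[375.4326906  288.80950327]] [[182.2901827  288.98520909]]
0.018 [[371.74861228 281.94332663]] [[185.87497317 282.11227841]]
0.025 [[367.78625125 274.55850242]] [[189.73054003 274.72020233]]
[0.584, -0.204, 0.2] 0 [-10.  38.  37.  97. -27.  54.  37.]
[0.584, -0.204, 0.2] 60 [ -4.  36.  27.  97. -20.  52.  91.]
[0.584, -0.204, 0.2] 120 [  7.  33.  11.  96.  -8.  51. 140.]
[0.584, -0.204, 0.2] 180 [ -24.   55.   70.   98.  -56.   69. -119.]
[0.584, -0.204, 0.2] -120 [-20.  47.  58.  98. -45.  62. -68.]
[0.584, -0.204, 0.2] -60 [-13.  40.  43.  97. -32.  56. -18.]
[0.555, -0.352, 0.2] 0 [ -3.  48.  52.  91. -41.  62.  61.]
[0.555, -0.352, 0.2] 60 [  9.  39.  29.  91. -22.  56. 105.]
[0.555, -0.352, 0.2] 120 [ 57.  44. -50.  88.  36.  65. 120.]
[0.555, -0.
[... 595 characters left out ...]
-36.]
[0.424, 0.343, 0.2] 60 [-46.  27.   2. 107.  -1.  46.  16.]
[0.424, 0.343, 0.2] 120 [-36.  27. -12. 107.   7.  47.  68.]
[0.424, 0.343, 0.2] 180 [-26.  28. -26. 106.  16.  49. 120.]
[0.424, 0.343, 0.2] -120 [ -87.   49.   70.  109.  -53.   63. -115.]
[0.424, 0.343, 0.2] -60 [-66.  30.  29. 108. -19.  47. -87.]
[0.505, -0.005, 0.25] 0 [-28.  22.  29. 111. -13.  51.   7.]
[0.505, -0.005, 0.25] 60 [-20.  20.  18. 111.  -8.  50.  62.]
[0.505, -0.005, 0.25] 120 [-11.  20.   7. 110.  -3.  50. 117.]
[0.505, -0.005, 0.25] 180 [ -52.   39.   71.  112.  -42.   61. -143.]
[0.505, -0.005, 0.25] -120 [-52.  39.  71. 112. -42.  61. -83.]
[0.505, -0.005, 0.25] -60 [-35.  23.  38. 111. -18.  51. -48.]
```

```bash
cat >> h.py <<'E'
import json
def snap(env,name,f):
    m=env.camera_model(name); im=cv2.cvtColor(env.grab_frame(name),cv2.COLOR_RGB2BGR)
    cv2.imwrite(f"pics/{f}.png",im)
    json.dump({k:np.asarray(m[k]).tolist() for k in("intrinsics","camera_from_world")},open(f"pics/{f}.json","w")); return m,im
def load(f):
    return {k:np.array(v) for k,v in json.load(open(f"pics/{f}.json")).items()}, cv2.imread(f"pics/{f}.png")
E
python3 - <<'E'
from rig import env
from h import *
from scipy.spatial.transform import Rotation as R
o=env.get_obs();m=env.camera_model("wrist")
Rt=R.from_euler("xyz",o["tcp_rot"],degrees=True).as_matrix()
for x in (0.005,0.012,.018,.025): print(x,[proj(m,o["eef_pos"]+Rt@[x,y,.0425])[0].round(0) for y in(-.011,.011)])
t=o["time_s"]
env.goto([.41,.27,.25],[0,90,60]); o=env.get_obs();print(o["time_s"]-t,o["eef_pos"]);snap(env,"wrist","wA")
env.goto([.505,-.005,.30],[0,90,60]);o=env.get_obs();print(o["time_s"]-t,o["eef_pos"]);snap(env,"wrist","wB")
env.goto([.57,-.26,.25],[0,90,30]);o=env.get_obs();print(o["time_s"]-t,o["eef_pos"]);snap(env,"wrist","wC")
E
```

```text
0.005 [array([378., 320.]), array([383., 274.])]
0.012 [array([373., 310.]), array([378., 266.])]
0.018 [array([370., 303.]), array([374., 260.])]
0.025 [array([366., 295.]), array([370., 253.])]
1.3167 [0.40966571 0.27132599 0.25001193]
2.5 [ 0.50492653 -0.00350303  0.29972316]
3.5917 [ 0.57052971 -0.25803395  0.2501837 ]
```

View pics/wA.png

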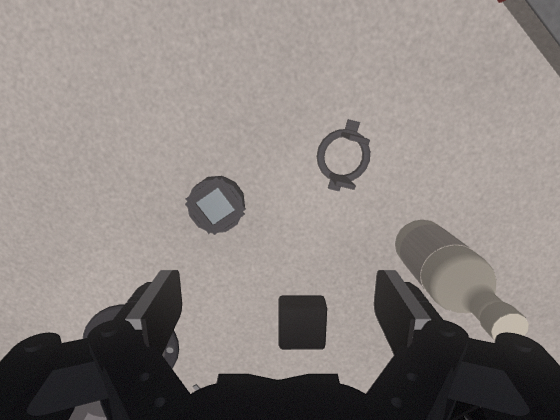

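View pics/wB.png

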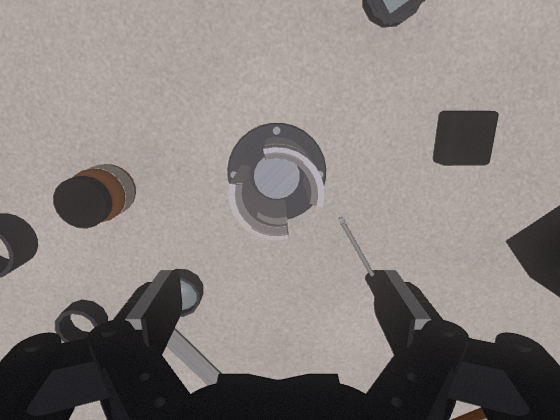

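View pics/wC.png

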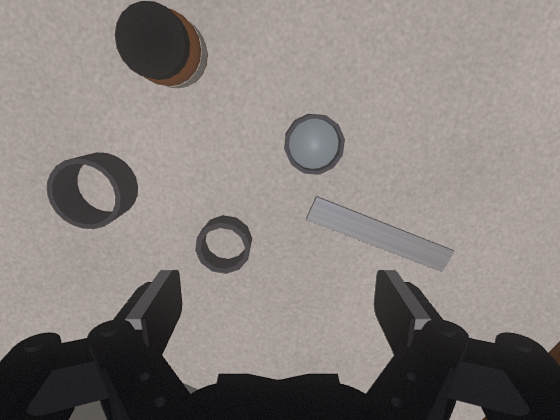

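Run:
```python
from h import *
def crop(f,x,y,s,k,out):
    _,im=load(f); c=cv2.resize(im[y:y+s,x:x+s],None,fx=k,fy=k,interpolation=cv2.INTER_CUBIC); return c
a=crop("wB",210,110,145,4,0)
cv2.imwrite("pics/zB.png",a)
b=crop("wA",170,160,90,6,0);c=crop("wA",300,105,90,6,0)
b=crop("wA",170,160,90,4,0);c=crop("wA",300,105,90,4,0)
cv2.imwrite("pics/zA.png",np.hstack([b,c]))
b=crop("wC",270,100,90,4,0);c=crop("wC",180,200,90,4,0)
cv2.imwrite("pics/zC.png",np.hstack([b,c]))
```

```text
(no output)
```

View pics/zB.png

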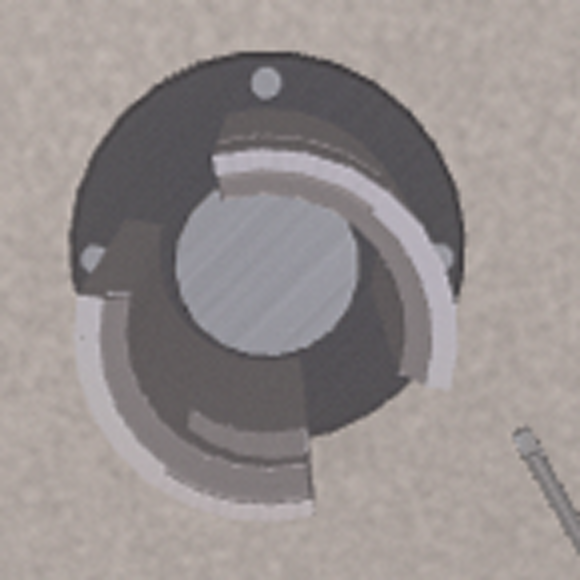

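View pics/zA.png

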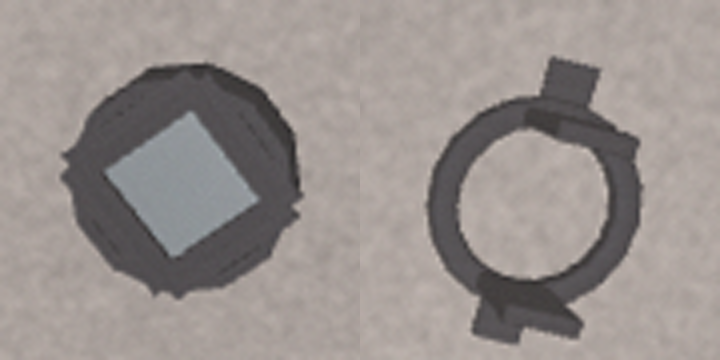

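View pics/zC.png

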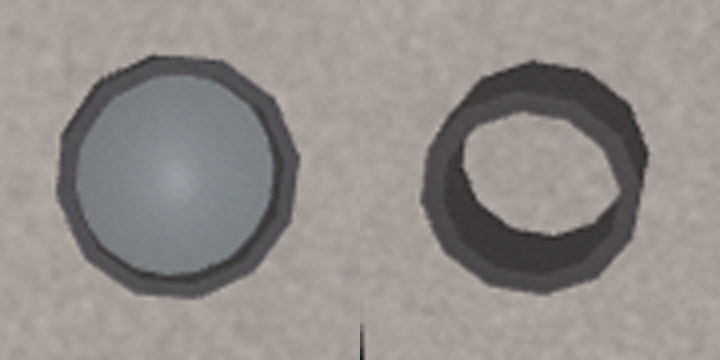

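```bash
cat > fit.py <<'E'
from h import *
from scipy.optimize import least_squares
m,im=load("wB")
px=np.array([(77,296),(312,512),(213,155),(450,386)])/4+[210,110]
P=np.array([back(m,p,.114) for p in px]); print(P.round(4))
c=P.mean(0);print("centre",c, np.linalg.norm(P-c,axis=1)); a=np.degrees(np.arctan2(*(P-c)[:,1::-1].T));print(a)
# circle fit on outer edge of top, added points
px2=np.array([(77,296),(78,345),(100,415),(160,484),(230,514),(312,512),(213,155),(300,150),(370,180),(430,245),(456,320),(450,386)])/4+[210,110]
Q=np.array([back(m,p,.114) for p in px2])[:,:2]
f=least_squares(lambda v:np.hypot(*(Q-v[:2]).T)-.045,[*c[:2]]);print("circ",f.x,f.fun.round(4))
fl=np.array([(266,48),(72,230),(464,250),(130,105),(400,105)])/4+[210,110]
Q=np.array([back(m,p,.008) for p in fl])[:,:2]
f=least_squares(lambda v:np.hypot(*(Q-v[:2]).T)-.062,[*c[:2]]);print("flange",f.x,f.fun.round(4))
def dodec(name,img,h,off,k,pts):
    m,_=load(img); Q=np.array([back(m,np.array(p)/k+off,h) for p in pts])[:,:2]
    def res(v):
        d=Q-v[:2]; a=np.arctan2(d[:,1],d[:,0])-v[2]; a=(a+np.pi/12)%(np.pi/6)-np.pi/12
        return np.hypot(*d.T)*np.cos(a)-.03
    best=min((least_squares(res,[*Q.mean(0),np.radians(t)]) for t in(0,10,20)),key=lambda f:f.cost)
    print(name,best.x[:2].round(4),np.degrees(best.x[2])%30,best.fun.round(4))
dodec("lens","wC",.024,[270,100],4,[(57,187),(64,133),(99,83),(153,56),(220,61),(275,97),(299,155),(292,209),(253,261),(195,297),(137,291),(86,250)])
dodec("spacer","wC",.026,[180,200],4,[(x-360,y) for x,y in [(422,198),(430,147),(458,110),(518,92),(580,100),(624,135),(640,185),(632,237),(596,277),(543,293),(487,283),(443,250)]])
m,_=load("wA")
# filter circle-ish
Q=np.array([back(m,np.array(p)/4+[170,160],.02) for p in [(104,172),(192,110),(260,200),(175,258)]]);print("window",Q.round(4),Q.mean(0))
d=Q-np.roll(Q,1,axis=0);print("win sides deg",np.degrees(np.arctan2(d[:,1],d[:,0]))%90,np.linalg.norm(d,axis=1))
ears=[[((525-360),112),((640-360),145)],[((485-360),272),((583-360),322)]]
# ring outer circle at z~.008 , lug tips z=.006
Q=np.array([back(m,np.array(p)/4+[300,105],.006) for p in [(550-360,57),(600-360,70),(472-360,335),(519-360,345)]])
c=Q.mean(0);print("ring lug",Q.round(4),c); v=(Q[0]+Q[1]-Q[2]-Q[3])/2;print("ang",np.degrees(np.arctan2(v[1],v[0])),np.linalg.norm(v))
E
python3 fit.py
```

```text
[[ 0.4755 -0.0391  0.114 ]
 [ 0.5499 -0.0183  0.114 ]
 [ 0.4633  0.0049  0.114 ]
 [ 0.5383  0.026   0.114 ]]
centre [ 0.50675479 -0.00663285  0.114     ] [0.04509322 0.04472465 0.04492593 0.04533772]
[-133.89266049  -15.09882209  165.11597711   45.98729341]
circ [ 0.50677051 -0.0062374 ] [ 0.0004 -0.0006 -0.0011 -0.0006 -0.0002 -0.0002 -0.0002 -0.     -0.0007
 -0.001  -0.0003  0.    ]
flange [ 0.50739753 -0.00677466] [ 0.0008 -0.0011 -0.0006 -0.0001 -0.0008]
lens [ 0.5827 -0.2051] 22.449297122401816 [ 0.0002  0.0003  0.0003  0.0001 -0.0006  0.0001  0.0003  0.0004 -0.0008
  0.0008  0.0005 -0.001 ]
spacer [ 0.5547 -0.3536] 20.469400218224713 [-0.0001 -0.0001  0.0003 -0.0007  0.0007  0.0008 -0.0005 -0.0002  0.0001
  0.0001  0.0002  0.0002]
window [[0.3856 0.1824 0.02  ]
 [0.383  0.2125 0.02  ]
 [0.4135 0.2148 0.02  ]
 [0.416  0.1855 0.02  ]] [0.39949062 0.19877682 0.02      ]
win sides deg [5.81099574 4.87541646 4.38834805 4.86763953] [0.0305628  0.03023257 0.03056383 0.02947372]
ring lug [[0.3908 0.3663 0.006 ]
 [0.4003 0.3762 0.006 ]
 [0.4471 0.3141 0.006 ]
 [0.4562 0.3242 0.006 ]] [0.42357552 0.34519041 0.006     ]
ang 137.12973255178147 0.07655357044437296
```

Run:
```python
from rig import env
from h import *
t=env.get_obs()["time_s"]
x,y,f=.5827,-.2051,22.4
env.goto([x,y,.10],[0,90,f]); env.line_to([x,y,.0355]); env.wait(.2)
o=env.get_obs();print(o["eef_pos"],o["force"]); snap(env,"wrist","g1a")
env.gripper_close(); o=env.get_obs();print(o["time_s"]-t,o["time_s"],o["eef_pos"],o["force"],o["grip_width"]); snap(env,"wrist","g1b")
a=load("g1a")[1];b=load("g1b")[1]
cv2.imwrite("pics/g1.png",cv2.resize(np.vstack([a[150:],b[150:]]),None,fx=1,fy=1))
```

```text
[ 0.58328407 -0.20532043  0.03664674] [-0.31807905 -0.53694385  0.34581453]
1.8832999999999998 5.675 [ 0.58292245 -0.20517678  0.03591531] [-1.2992299   1.49020418  5.13303204] 0.676690788285627
```

View pics/g1.png

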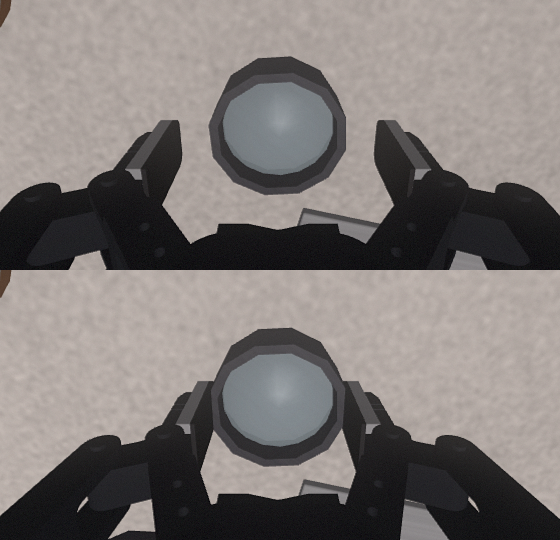

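Run:
```python
from rig import env
from h import *
from scipy.spatial.transform import Rotation as R
o=env.get_obs();m=load("g1b")[0]
Rt=R.from_euler("xyz",o["tcp_rot"],degrees=True).as_matrix()
for x in (.012,.015,.018,.021): print(x,[proj(m,o["eef_pos"]+Rt@[x,y,z])[0].round(0) for z in (-.03,.03) for y in(-.011,.011)])
b=load("g1b")[1]; cv2.imwrite("pics/g1z.png",cv2.resize(b[170:330,180:390],None,fx=3.5,fy=3.5,interpolation=cv2.INTER_CUBIC))
```

```text
0.012 [array([213., 310.]), array([210., 265.]), array([346., 310.]), array([349., 265.])]
0.015 [array([214., 306.]), array([211., 262.]), array([345., 306.]), array([348., 262.])]
0.018 [array([215., 302.]), array([212., 259.]), array([344., 302.]), array([346., 259.])]
0.021 [array([216., 299.]), array([213., 256.]), array([342., 299.]), array([345., 256.])]
```

View pics/g1z.png

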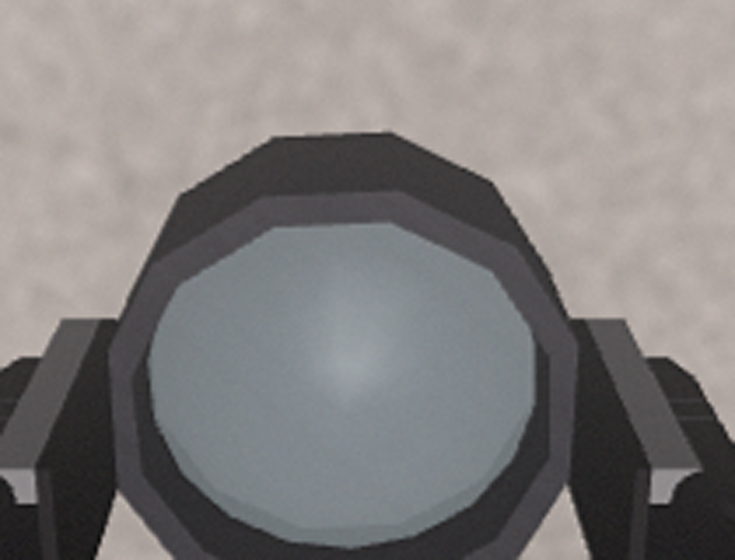

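Run:
```python
from rig import env
from h import *
t=env.get_obs()["time_s"]
x,y,f=.507,-.0065,15.5
env.line_to([.5829,-.2052,.2],velocity=.3); env.goto([x,y,.2],[0,90,f]); env.wait(.2)
o=env.get_obs();print(o["time_s"]-t,o["eef_pos"],o["force"],o["grip_width"]); snap(env,"wrist","p1")
for z in (.145,.12,.09,.076):
    env.line_to([x,y,z],velocity=.12); o=env.get_obs();print(o["time_s"]-t,o["eef_pos"].round(4),o["force"].round(1),o["torque"].round(2))
    if np.linalg.norm(o["force"])>12: break
snap(env,"wrist","p1b")
```

```text
1.7583000000000002 [ 0.50722615 -0.00752785  0.19977665] [ 0.0721865  -0.62842413 -1.43484241] 0.6802557124184596
2.4167000000000005 [ 0.5072 -0.0068  0.1453] [ 0.2  0.6 -1.6] [ 0.05  0.02 -0.04]
2.7750000000000004 [ 0.507  -0.0066  0.1204] [-0.5 -0.1 -1.6] [-0.01 -0.02  0.01]
3.1750000000000007 [ 0.5071 -0.0067  0.0904] [ 0.2  0.2 -2.1] [ 0.01 -0.06  0.  ]
3.441700000000001 [ 0.5069 -0.0066  0.0763] [ 0.9 -1.2 -1.6] [-0.01  0.    0.  ]
```

View pics/p1.png

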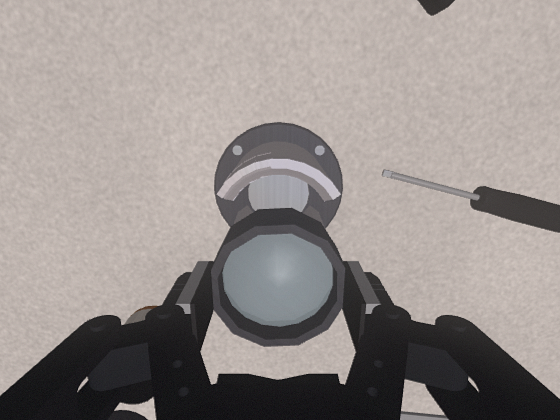

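View pics/p1b.png

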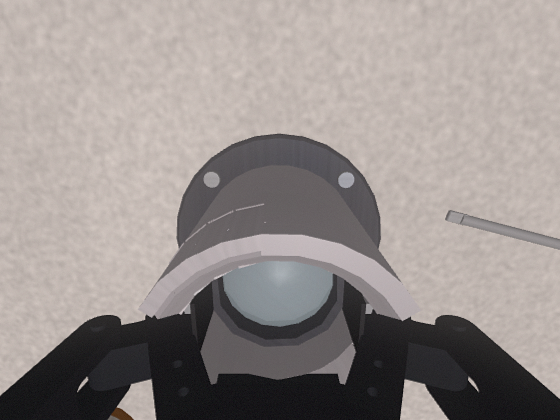

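Run:
```python
from rig import env
from h import *
t=env.get_obs()["time_s"]
x,y,f=.507,-.0065,15.5
for z in (.0725,.070,.0685):
    env.line_to([x,y,z],velocity=.04); o=env.get_obs();print(o["time_s"]-t,o["eef_pos"].round(4),o["force"].round(1))
    if o["force"][2]>6: break
env.open_gripper(); o=env.get_obs();print(o["time_s"]-t,o["force"].round(1),o["grip_width"])
env.line_to([x,y,.2],velocity=.3); env.wait(.1); snap(env,"wrist","p1c"); print(env.get_obs()["time_s"])
b=load("p1c")[1]; cv2.imwrite("pics/p1cz.png",cv2.resize(b[100:310,180:390],None,fx=2.8,fy=2.8,interpolation=cv2.INTER_CUBIC))
```

```text
0.25 [ 0.507  -0.0065  0.0726] [-0.2  0.2 -2. ]
0.5 [ 0.5069 -0.0065  0.0699] [-0.7 -0.5 -1.3]
0.75 [ 0.5069 -0.0065  0.0684] [-0.   0.2 -1.1]
1.1416000000000004 [ 0.6  0.7 -0.3] 0.9991343649114278
11.1
```

View pics/p1cz.png

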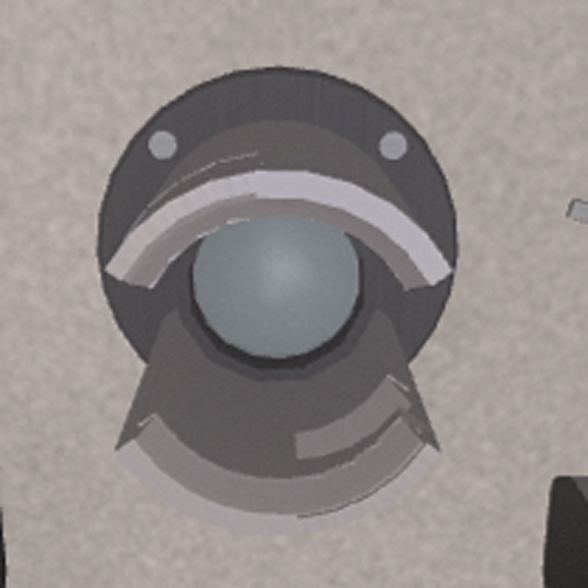

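Run:
```python
from rig import env
from h import *
m,im=load("p1c")
th=np.linspace(0,2*np.pi,180)
for z,c in((.048,(0,255,0)),(.056,(0,0,255))):
    for p in proj(m,np.c_[.507+.0305*np.cos(th),-.0065+.0305*np.sin(th),z+0*th]): cv2.circle(im,tuple(p.round().astype(int)),0,c,-1)
cv2.imwrite("pics/p1o.png",cv2.resize(im[100:310,180:390],None,fx=2.8,fy=2.8,interpolation=cv2.INTER_NEAREST))
x,y,f=.5547,-.3536,20.5
t=env.get_obs()["time_s"]
env.goto([x,y,.11],[0,90,f]); env.line_to([x,y,.030]); env.wait(.15)
o=env.get_obs();print(o["eef_pos"],o["force"])
env.gripper_close(); o=env.get_obs();print(o["time_s"]-t,o["eef_pos"],o["force"],o["grip_width"]); snap(env,"wrist","g2")
env.line_to([x,y,.2],velocity=.3)
x,y,f=.507,-.0065,15.5
env.goto([x,y,.21],[0,90,f]); env.wait(.15);snap(env,"wrist","p2")
o=env.get_obs();print(o["time_s"]-t,o["eef_pos"],o["force"],o["grip_width"])
```

```text
[ 0.55527648 -0.35386781  0.0311802 ] [ 0.67428486 -0.60214431  0.32053421]
2.558300000000001 [ 0.55499764 -0.35376598  0.03074776] [-0.94029704  2.24937516  8.18784897] 0.6859589794019584
4.841700000000001 [ 0.50718571 -0.00741507  0.20990135] [-0.29115568 -0.02697074  0.73721517] 0.6865828099186904
```

View pics/p1o.png

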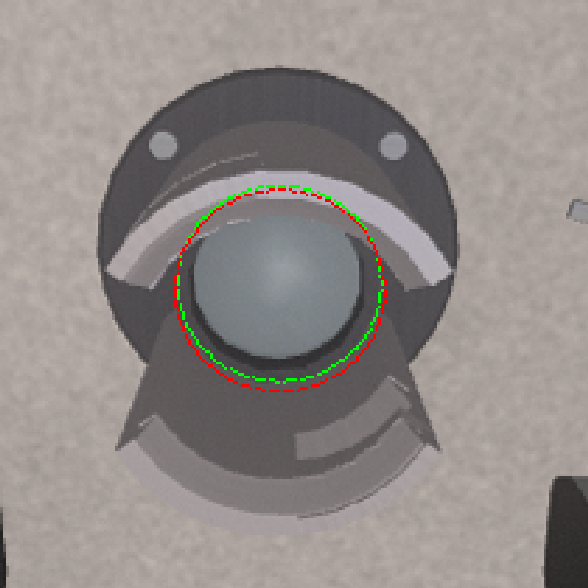

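View pics/p2.png

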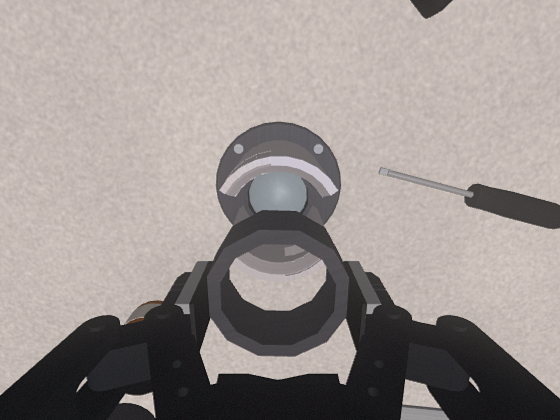

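```bash
cat > down.py <<'E'
from rig import env
from h import *
def down(x,y,zs,zf,tag,fy=15.5):
    t=env.get_obs()["time_s"]
    env.line_to([x,y,zs],velocity=.12)
    o=env.get_obs();print(round(o["time_s"]-t,2),o["eef_pos"].round(4),o["force"].round(1),o["torque"].round(2))
    if np.linalg.norm(o["force"])>10: print("STOP");snap(env,"wrist",tag+"s");return False
    for z in np.arange(zs-.0015,zf-1e-6,-.0015):
        env.line_to([x,y,z],velocity=.04); o=env.get_obs();print(o["eef_pos"].round(4),o["force"].round(1))
        if o["force"][2]>6: break
    return True
E
python3 - <<'E'
from down import *
x,y=.507,-.0065
if down(x,y,.083,.079,"p2"):
    env.open_gripper(); o=env.get_obs();print(o["force"].round(1),o["grip_width"])
    env.line_to([x,y,.2],velocity=.3); env.wait(.1); snap(env,"wrist","p2c"); print(env.get_obs()["time_s"])
    m,b=load("p2c")
    th=np.linspace(0,2*np.pi,180)
    for p in proj(m,np.c_[.507+.0305*np.cos(th),-.0065+.0305*np.sin(th),.074+0*th]): cv2.circle(b,tuple(p.round().astype(int)),0,(0,255,0),-1)
    cv2.imwrite("pics/p2cz.png",cv2.resize(b[100:310,180:390],None,fx=2.8,fy=2.8,interpolation=cv2.INTER_NEAREST))
E
```

```text
1.21 [ 0.5073 -0.0065  0.0836] [ 0.4 -0.3 -0.3] [-0.    0.01 -0.01]
[ 0.5071 -0.0064  0.0817] [ 0.5  0.7 -0.1]
[ 0.507  -0.0065  0.08  ] [-0.4  0.1 -0.9]
[-0.5 -1.9  0.2] 1.0026946834075774
18.7417
```

View pics/p2cz.png

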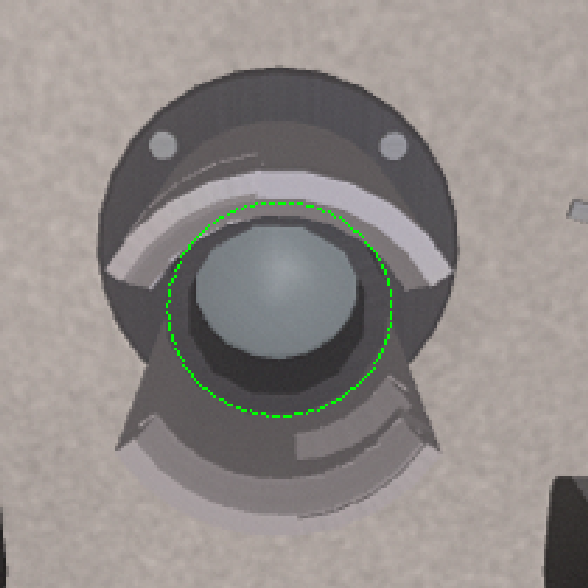

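Run:
```python
from down import *
env.goto([.3995,.1988,.12],[0,90,5]); env.wait(.15); snap(env,"wrist","f1"); o=env.get_obs(); print(o["time_s"],o["eef_pos"])
b=load("f1")[1]; cv2.imwrite("pics/f1z.png",cv2.resize(b[120:330,170:390],None,fx=2.8,fy=2.8,interpolation=cv2.INTER_CUBIC))
```

```text
19.9083 [0.40029635 0.1979637  0.12028231]
```

View pics/f1z.png

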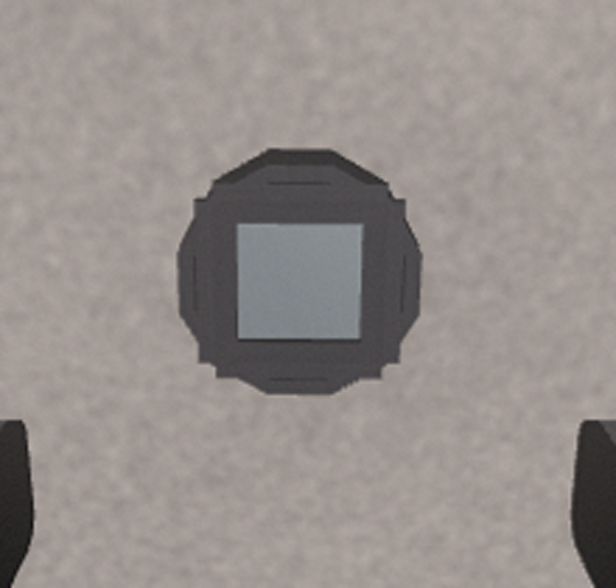

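Run:
```python
from down import *
m,_=load("f1")
Q=np.array([back(m,np.array(p)/2.8+[170,120],.02) for p in [(178,252),(178,318),(421,252),(421,315),(267,394),(332,394)]]);print(Q.round(4))
c=Q[:4].mean(0); print(c)
x,y=back(m,np.array([300,281])/2.8+[170,120],.02)[:2]; print(x,y)
t=env.get_obs()["time_s"]
env.line_to([x,y,.026],rotation=[0,90,5]); env.wait(.15)
o=env.get_obs();print(o["eef_pos"],o["force"])
env.gripper_close(); o=env.get_obs();print(o["time_s"]-t,o["eef_pos"],o["force"],o["grip_width"]); snap(env,"wrist","g3")
env.line_to([x,y,.2],velocity=.3)
x,y,f=.507,-.0065,15.5
env.goto([x,y,.22],[0,90,f]); env.wait(.15);snap(env,"wrist","p3")
o=env.get_obs();print(o["time_s"]-t,o["eef_pos"],o["force"],o["grip_width"])
```

```text
[[0.369  0.2035 0.02  ]
 [0.3698 0.1862 0.02  ]
 [0.4283 0.2085 0.02  ]
 [0.4303 0.1921 0.02  ]
 [0.3935 0.1672 0.02  ]
 [0.4102 0.1686 0.02  ]]
[0.39937243 0.19757092 0.02      ]
0.3994208417284415 0.19852122666176086
[0.39978807 0.19882026 0.02677915] [-0.24791365  0.5061648   0.35287204]
1.2916999999999987 [0.39957652 0.19877999 0.02652886] [-0.95572058 -0.2463532  12.25967497] 0.6907212752015185
3.1999999999999993 [ 0.5067766  -0.00533035  0.2197082 ] [ 0.17493617  0.87222136 -0.70067929] 0.6856537538240847
```

View pics/p3.png

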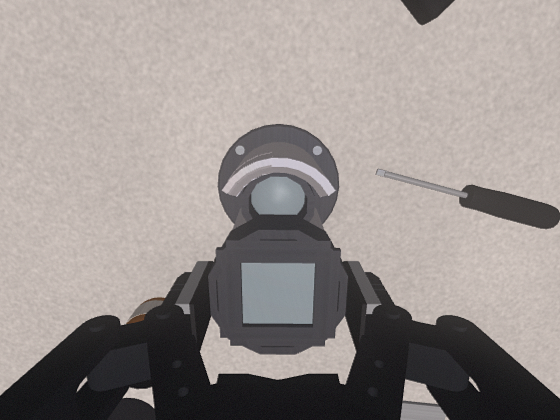

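Run:
```python
from down import *
x,y=.507,-.0065
if down(x,y,.1045,.1013,"p3"):
    env.open_gripper(); o=env.get_obs();print(o["force"].round(1),o["grip_width"])
    env.line_to([x,y,.22],velocity=.3); env.wait(.1); snap(env,"wrist","p3c"); print(env.get_obs()["time_s"])
    m,b=load("p3c")
    th=np.linspace(0,2*np.pi,180)
    for p in proj(m,np.c_[.507+.0305*np.cos(th),-.0065+.0305*np.sin(th),.094+0*th]): cv2.circle(b,tuple(p.round().astype(int)),0,(0,255,0),-1)
    cv2.imwrite("pics/p3cz.png",cv2.resize(b[100:310,180:390],None,fx=2.8,fy=2.8,interpolation=cv2.INTER_NEAREST))
    env.goto([.4235,.345,.17],[0,90,137]); env.wait(.15); snap(env,"wrist","r1"); o=env.get_obs(); print(o["time_s"],o["eef_pos"],o["joints"])
```

```text
1.12 [ 0.5073 -0.0065  0.105 ] [-0.3  0.4  0.3] [ 0.03 -0.02 -0.03]
[ 0.5071 -0.0064  0.1033] [-0.3 -0.5 -1.3]
[ 0.507  -0.0065  0.1015] [-0.9 -0.8 -0.3]
[ 0.2 -0.2  0. ] 1.0014716938788957
25.8083
27.375 [0.42399743 0.34434801 0.17006048] [-43.96468206  29.17811253  -1.8245133  108.16404862   1.33754363
  42.67725944  90.34581356]
```

View pics/p3cz.png

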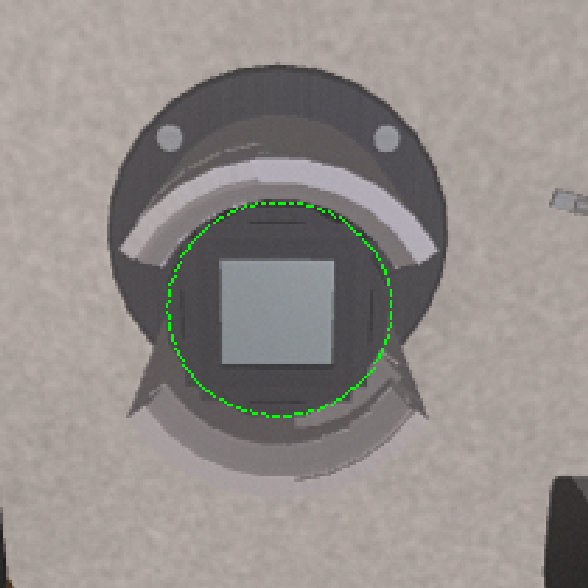

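View pics/r1.png

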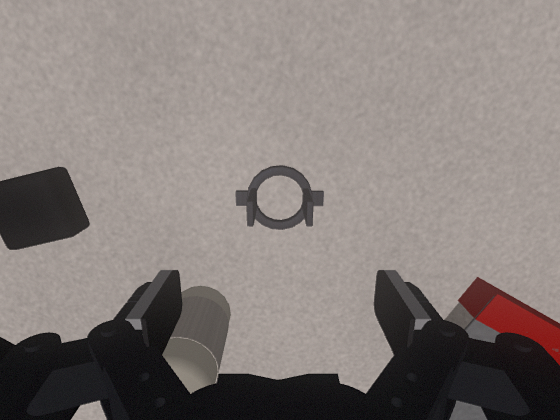

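Run:
```python
from h import *
m,b=load("r1"); cv2.imwrite("pics/r1z.png",cv2.resize(b[140:340,160:340],None,fx=3,fy=3,interpolation=cv2.INTER_CUBIC))
print("lug mid",back(m,(279.7,198),.006), back(m,(235.5,198),.006),back(m,(324,198),.006))
print("ring circ",back(m,(280,(165.5+229.5)/2),.006))
print("bottle", back(m,(200,315),.0))
from rig import env
S=env.camera_model("scene");D=env.camera_model("side")
print(back(S,(433,283),.0),back(D,(284,131),0))
```

```text
lug mid [0.4225745  0.34537175 0.006     ] [0.4508136  0.31886373 0.006     ] [0.3942733  0.37193807 0.006     ]
ring circ [0.42207309 0.34522032 0.006     ]
bottle [0.5651363 0.3806827 0.       ]
[0.55363216 0.38271798 0.        ] [0.55778158 0.40528059 0.        ]
```

View pics/r1z.png

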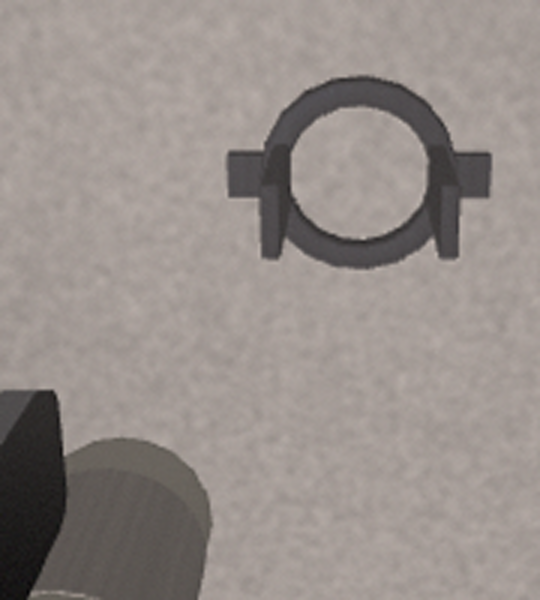

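Run:
```python
from down import *
t=env.get_obs()["time_s"]
x,y=.4224,.3453
env.line_to([x,y,.045],rotation=[0,90,136.9]); env.wait(.15)
o=env.get_obs();print(o["eef_pos"],o["force"])
env.gripper_close(); o=env.get_obs();print(o["time_s"]-t,o["eef_pos"],o["force"],o["grip_width"]); snap(env,"wrist","g4")
env.line_to([x,y,.26],velocity=.3)
x,y,f=.507,-.0065,15.5
env.goto([x,y,.26],[0,90,f]); env.wait(.15);snap(env,"wrist","p4")
o=env.get_obs();print(o["time_s"]-t,o["eef_pos"],o["force"],o["grip_width"],o["joints"].round(1))
cv2.imwrite("pics/p4z.png",np.vstack([load("g4")[1][130:],load("p4")[1][110:]]))
```

```text
[0.42277767 0.34560809 0.04583816] [ 0.75077148 -0.34865387  0.32377437]
1.5833000000000013 [0.42251171 0.34539103 0.04548626] [-1.49152284 -1.9289557  10.3655269 ] 0.5734265847398768
4.058299999999999 [ 0.50704421 -0.00580776  0.25985379] [ 0.06042497  0.25032728 -1.18831765] 0.5722295581550546 [-29.4  21.2  30.5 110.1 -13.5  52.1  23.3]
```

View pics/p4z.png

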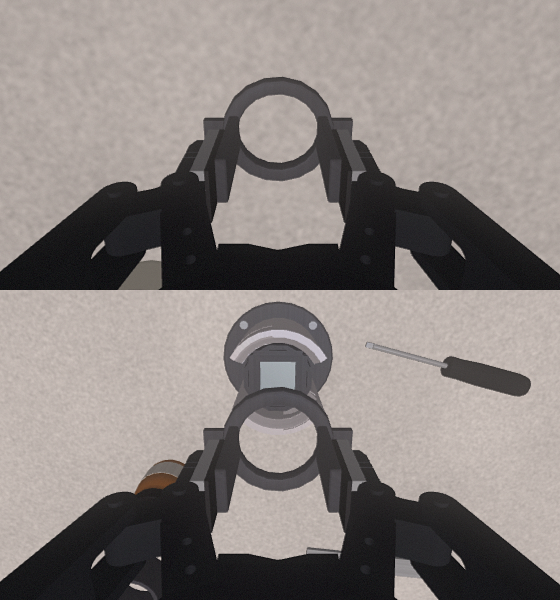

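Run:
```python
from down import *
x,y=.507,-.0065
ok=down(x,y,.1435,.139,"p4")
if ok:
    env.wait(.1);o=env.get_obs();print(o["eef_pos"].round(4),o["force"].round(1))
    z=o["eef_pos"][2]; 
    for a in (3,8):
        env.goto([x,y,.1393],[0,90,15.5-a]); o=env.get_obs();print(a,round(o["time_s"],2),o["eef_pos"].round(4),o["force"].round(1),o["torque"].round(2),o["joints"].round(1))
    snap(env,"wrist","s1")
```

```text
1.12 [ 0.5073 -0.0066  0.1441] [ 0.6 -0.8 -0.3] [-0.02  0.04 -0.08]
[ 0.5071 -0.0064  0.1423] [ 0.   1.2 -0.1]
[ 0.507  -0.0065  0.1405] [-0.9  0.2 -1.4]
[ 0.5071 -0.0065  0.139 ] [ 1.1 -0.3  1.7]
[ 0.5071 -0.0065  0.1391] [ 0.3 -0.4  1.5]
3 33.65 [ 0.507  -0.0065  0.1393] [ 0.5 -0.7  1.2] [-0.02 -0.07  0.01] [-24.5  31.7  25.1 116.  -21.9  36.7  27.6]
8 33.9 [ 0.507  -0.0064  0.1392] [0.4 0.2 0.9] [-0.05  0.02 -0.02] [-25.4  32.   26.5 116.1 -23.1  37.   24. ]
```

View pics/s1.png

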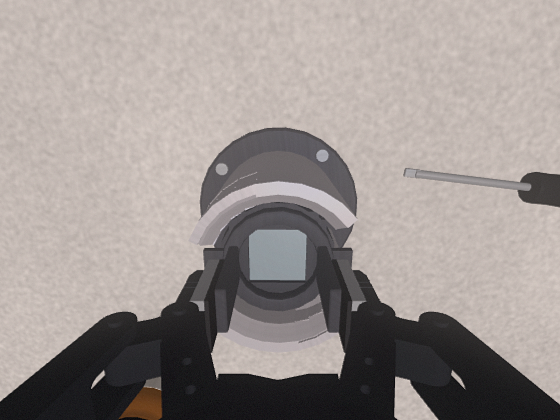

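```bash
cat > screw.py <<'E'
from down import *
import sys
x,y=.507,-.0065
def run(angs,dz=0.):
    for a in angs:
        z=.1391-max(0,min(a,73)-34)/38*.0038+dz
        env.goto([x,y,z],[0,90,15.5-a]); o=env.get_obs()
        F,T=o["force"],o["torque"]
        print(a,round(z,4),round(o["time_s"],2),o["eef_pos"].round(4),F.round(1),T.round(2),round(o["grip_width"],3))
        if abs(F[2])>25 or np.hypot(F[0],F[1])>40 or abs(T[2])>4: print("STOP");break
        if F[2]<-10: dz-=.0004
        if F[2]>14: dz+=.0003
    return dz
E
python3 - <<'E'
from screw import *
print(run([14,20,26,31,36,40,44,48,52]))
snap(env,"wrist","s2")
E
```

```text
14 0.1391 34.2 [ 0.507  -0.0065  0.1391] [-0.4 -0.1  2.2] [-0.02 -0.   -0.04] 0.569
20 0.1391 34.45 [ 0.507  -0.0064  0.1391] [-0.8 -0.5  1.5] [-0.01 -0.01  0.  ] 0.573
26 0.1391 34.7 [ 0.507  -0.0065  0.1391] [-0.5 -0.1  1.9] [-0.06 -0.02  0.04] 0.576
31 0.1391 34.95 [ 0.507  -0.0065  0.139 ] [-0.3 -0.2  1.3] [ 0.02 -0.03 -0.03] 0.574
36 0.1389 35.2 [ 0.507  -0.0065  0.1389] [0.4 0.3 2. ] [-0.03 -0.01 -0.01] 0.576
40 0.1385 35.45 [ 0.507  -0.0065  0.1385] [ 1.7 -0.4  2.4] [-0.   -0.01 -0.04] 0.57
44 0.1381 35.7 [ 0.507  -0.0065  0.1381] [-0.6  0.4  1.2] [-0.02  0.02 -0.05] 0.571
48 0.1377 35.95 [ 0.507  -0.0065  0.1377] [-0.2 -0.4  1.8] [ 0.01 -0.04 -0.05] 0.576
52 0.1373 36.2 [ 0.507  -0.0065  0.1373] [ 0.4 -0.6  3. ] [ 0.01 -0.01 -0.01] 0.572
0.0
```

View pics/s2.png

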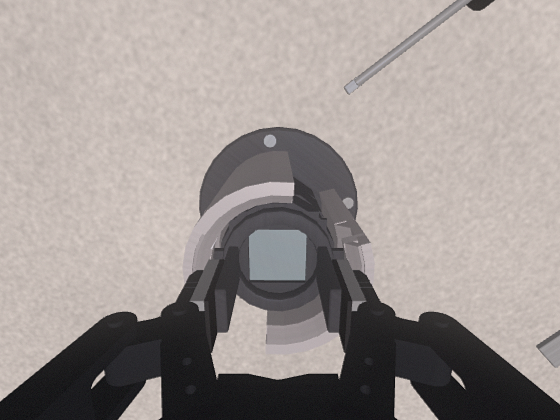

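Run:
```python
from screw import *
print(run([56,60,64,67,70,72,74]))
snap(env,"wrist","s3")
```

```text
56 0.1369 36.5 [ 0.507  -0.0065  0.1369] [ 0.2 -0.1  3.6] [ 0.01 -0.08 -0.05] 0.577
60 0.1365 36.75 [ 0.507  -0.0065  0.1365] [-0.5  0.3  3.8] [-0.01 -0.1  -0.06] 0.578
64 0.1361 37.0 [ 0.507  -0.0065  0.1361] [ 0.1 -0.7  3.9] [ 0.03 -0.01 -0.01] 0.569
67 0.1358 37.25 [ 0.507  -0.0065  0.1358] [0.8 0.1 5.3] [-0.03 -0.03 -0.03] 0.575
70 0.1355 37.5 [ 0.5072 -0.0064  0.1356] [1.3 0.5 5. ] [ 0.11 -0.38  0.01] 0.576
72 0.1353 37.75 [ 0.5079 -0.0062  0.1356] [4.7 2.  5.1] [ 0.49 -1.09  0.21] 0.572
74 0.1352 38.0 [ 0.5077 -0.0062  0.1355] [4.2 2.1 7.6] [ 0.2  -0.77  1.16] 0.577
0.0
```

View pics/s3.png

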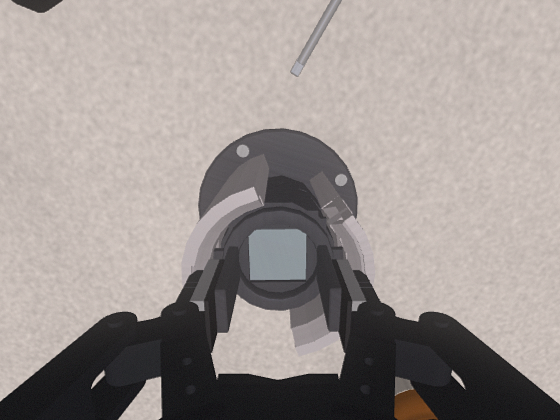

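Run:
```python
from screw import *
run([75.5,77])
env.wait(.15); o=env.get_obs();print(o["force"].round(1),o["torque"].round(2),o["tcp_rot"])
```

```text
75.5 0.1352 38.3 [ 0.5075 -0.0063  0.1355] [ 1.5 -0.6  8.2] [ 0.05 -0.3   1.78] 0.576
77 0.1352 38.55 [ 0.5071 -0.0065  0.1354] [-0.6 -1.7  9.1] [-0.21  0.19  2.08] 0.575
[ 0.4 -1.9  9.3] [-0.24  0.2   2.12] [-37.88415712  89.96851295 -99.02483759]
```

Run:
```python
from screw import *
env.open_gripper(); env.wait(.1); o=env.get_obs();print(o["force"].round(1),o["time_s"])
env.line_to([x,y,.26],velocity=.25); env.wait(.2); snap(env,"wrist","e1"); snap(env,"scene","e1s");snap(env,"side","e1d")
b=load("e1")[1]; cv2.imwrite("pics/e1z.png",cv2.resize(b[90:300,180:390],None,fx=2.8,fy=2.8,interpolation=cv2.INTER_CUBIC))
a=load("e1s")[1][130:300,140:470];cv2.imwrite("pics/e1sz.png",cv2.resize(a,None,fx=2.4,fy=2.4,interpolation=cv2.INTER_CUBIC))
print(env.get_obs()["time_s"])
```

```text
[ 0.4 -0.2 -0. ] 39.2583
40.2583
```

View pics/e1z.png

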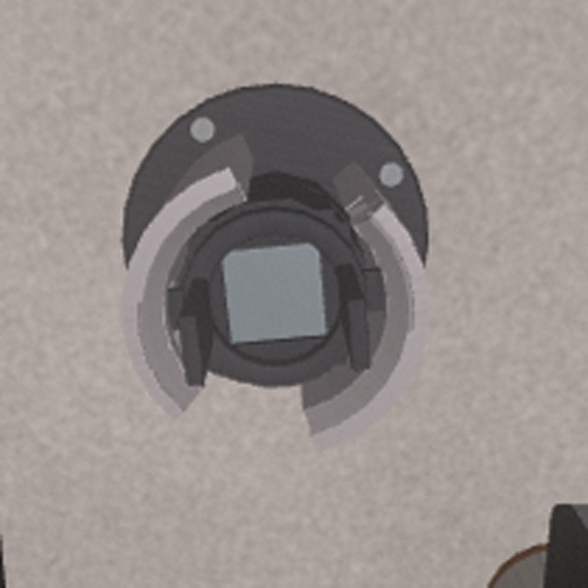

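View pics/e1sz.png

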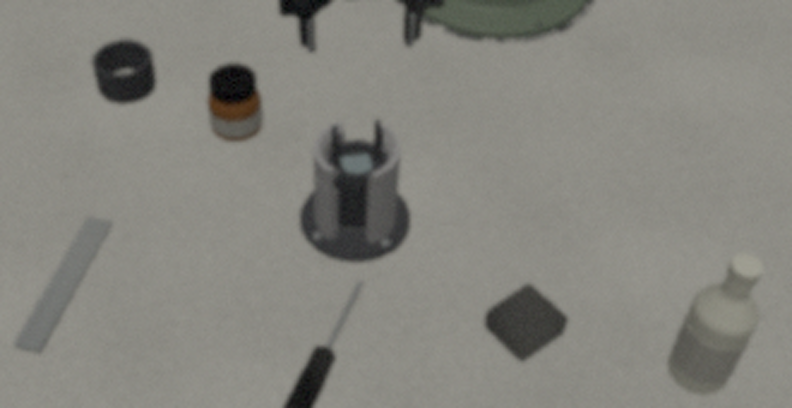

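Run:
```python
from screw import *
env.wait(.5); snap(env,"wrist","e2")
a=load("e1")[1].astype(int);b=load("e2")[1].astype(int); print("diff",np.abs(a-b)[90:300,180:390].max(), np.abs(a-b)[90:300,180:390].mean())
b=load("e2")[1]; cv2.imwrite("pics/e2z.png",cv2.resize(b[150:240,230:330],None,fx=6,fy=6,interpolation=cv2.INTER_CUBIC))
print(env.get_obs()["tcp_rot"])
```

```text
diff 85 2.189251700680272
[-178.67914448   89.99735054  119.82324631]
```

View pics/e2z.png

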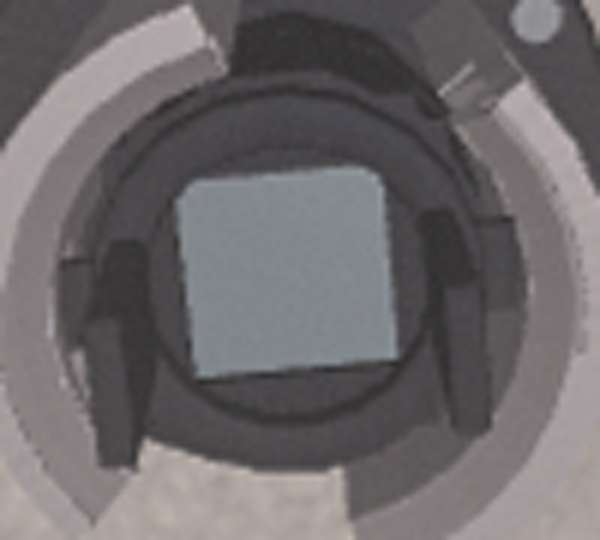

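Run:
```python
from h import *
m,b=load("e2")
for z in(.140,.144):
    P=np.array([back(m,np.array(p)/6+[230,150],z) for p in [(88,318),(100,465),(478,283),(491,428)]])[:,:2]
    v=(P[2]+P[3]-P[0]-P[1])/2; u=(P[0]-P[1]+P[2]-P[3])/2
    print(z,P.mean(0).round(4),"width",np.linalg.norm(v),"len",np.linalg.norm(u),"ang",np.degrees(np.arctan2(v[1],v[0])),np.degrees(np.arctan2(u[1],u[0]))-90)
# lugs tips at z=.096 visible corners
m1,_=load("e1"); d=np.abs(m1["camera_from_world"]-m["camera_from_world"]).max(); print(d)
a=load("e1")[1]; 
cv2.imwrite("pics/cmp.png",np.hstack([cv2.resize(i[150:240,230:330],None,fx=4,fy=4,interpolation=cv2.INTER_CUBIC) for i in(a,b)]))
```

```text
0.14 [ 0.5069 -0.0068] width 0.04898220724737779 len 0.01919615847781134 ang -56.01474490175044 -56.88038145165137
0.144 [ 0.508  -0.0062] width 0.04815718713504537 len 0.018872832565940332 ang -56.01474490175041 -56.88038145165143
0.0013312737907388295
```

View pics/cmp.png

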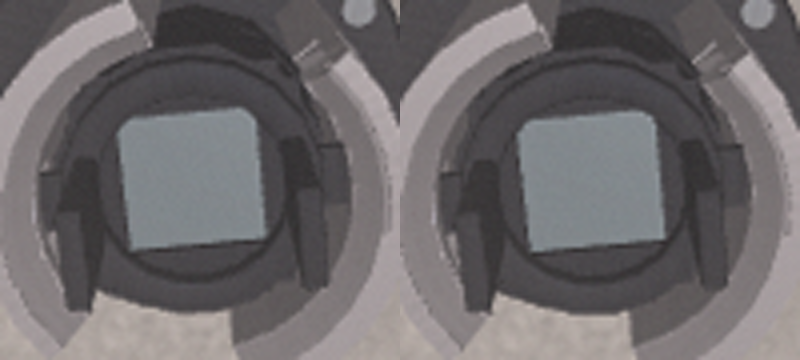

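Run:
```python
from rig import env
env.job_done(); print(env.get_obs()["time_s"])
```

```text
the job is handed in; nothing more can be done
the job is handed in; nothing more can be done
```

The lens barrel is assembled and handed in after about 41 s. The domed lens cell went in first, then the spacer tube, then the filter, all right way up. The ring went in with its lugs in the slots and was screwed clockwise to its stop.

**Stop:** The twisting resistance was almost nil until about 70°. It then rose to 1.2 N m at a commanded 74° and 2.1 N m at 77°, which means a hard stop.

**After letting go:** The ring measured about 72° clockwise in the wrist camera picture, centred on the barrel and about 90 mm up. It looked the same half a second later.

**Seating:** The rims seen after each placing fitted the lens at 48 mm and the filter at 94 mm above the table. The scene picture shows the bystanders where they were.

**Small disagreements:**
- **Jaw slip:** The gripper's last commanded angle was about 4° past the ring's final angle. I read this as the jaws twisting on the ears at the stop, not the ring unscrewing.
- **Lens drop:** The lens was let go roughly 8 mm above the seat because the gripper's body would not clear the barrel top. It landed flat.
- **Filter turned:** The filter turned along with the ring while it was being screwed down.

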